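# Slide the catch tray home under a drop-bottom bin and trip its latch

### The arm

A 6-joint arm with a two-finger parallel gripper is mounted at the origin on a cart in front of the work surface, level with it; the furniture and walls round the work are solid. World frame = base frame: x ahead of the robot, y to its left, z up, the work surface at z = 0. Lengths are in m, angles in rad, forces in N, time in s.
With the tool pointing down it reaches from about 0.275 to 1 m from the base axis. Payload 8.4 kg.
Tool frame: the origin (TCP) lies at the very end of the fingers, on their centre line; the grasp point (between the pads) lies env.grasp_offset behind it (env.grasp_offset is the distance from the TCP to the grasp point, in m); z points along the fingers, y is the line along which they close (so a half turn about z gives the same grasp; the last joint's range is limited). The gripper opens to 85 mm and grips with 20 to 120 N. Pads are 22 mm wide; open, the fingers measure 114 mm over their backs; the gripper's body (76 mm by 85 mm) begins 54 mm behind the grasp point. The pads swing forward as they close: fully open they stand 13 mm farther back than shut.
Start: joints at [1.15, 0.353, 1.633, -0, 1.155, -0.002], TCP at [0.254, 0.571, 0.231] pointing down, gripper open.
Joint ranges: [-2.63, 2.63], [-0.92, 2.1], [0.06, 2.66], [-1.3, 4.44], [0, 2.69], [-3.02, 3.02]. Speed limits (rad/s): [2.22, 2.22, 2.79, 3.14, 3.14, 3.14].

### API

Orientations are given as a unit quaternion [w, x, y, z].
In Python, from rig import env, eyes, close_job, spotter gives the robot as it stands.
- The arm moves only by the shell command python3 -m creep 'ROWS' [FORCE]. ROWS is JSON, a list of rows, each an object of numbers: "x", "y", "z": the shift along the world's x, y, z in mm; "rx", "ry", "rz": the turn, a rotation vector about the world's x, y, z in degrees; "jaw": the finger opening in mm, from 0 to 85.4. A call has 1 to 5 rows; each row shifts and turns the commanded pose from where the row before left it; what a row does not reach is not made up. A row lasts 1/12 s, in which the tool goes at most 41.7 mm and 7.16 degrees, less where a joint would pass 70% of its speed; a pose out of reach is approached as far as the arm can. A call with a gripper value outside its range is refused whole. The fingers move at their own pace and stop on an object; FORCE is the grip in N (left out, the last holds). Time passes only in rows, so rows that do not move let the fingers close. It gives the time, the measured TCP pose, the force, the opening and the grip force at its end, in the units of the state.
- env.read_state(): the state, without advancing time (a new reading comes with each control period).
- eyes.grab_frame(name): name is "side" or "top" or "wrist"; returns the picture (420x560x3 uint8, blue, green, red); there is no depth.
- eyes.camera_params(name): a dict with "fx", "fy", "cx", "cy" (pixels), "xyz" and "attitude" of the camera in the world; the wrist camera has in their place "mount" (4x4, takes a point from camera to tool coordinates, whose origin is the TCP and whose axes are the flange's). Camera axes: x right, y down, z forward; pixel columns grow to the right and rows downward; lengths in m; the calibration is good to about 2 mm. The wrist camera is an equidistant fisheye: a pixel r from the principal point sees the ray r / f radians off the axis. A picture is of the moment at which its call begins: read the wrist's pose just before it. camera_params takes no time and is no camera call.
- close_job(): hands the job in; it is judged then, once.
Trained networks look in the newest picture that a camera, given by its name, has taken for a name from the list of things; names that differ only in an ending like _2 or _b are one class to them, and where a whole thing is asked for, a point or a joint stands for the part that bears it (a point fixed in the world has none). Each returns a list of dicts, best first, with "score" (0 to 1); they miss things now and then, are a little off and sometimes report something else, mostly with a low value. They report only what shows in the picture. A call takes as long as a camera call.
- spotter.recognise(camera, label): "location" ([x, y, z] in m, in world coordinates, good to about 4 mm: the middle of the surface that is visible of it).
- spotter.cut_out(camera, label): "pixels" (420x560 bool, what is visible of it).
The state is a dict: "clock": time; "joint_positions": joint angles; "dq": joint speeds; "tau": joint torques, N m; "position": TCP position; "tool_rot": TCP orientation; "ft_force": force on the tool from outside, world axes, zero at the start; "wrist_torque": the same for the moment, N m; "opening": finger opening in m; "grasp_force": force on a finger pad.
Only numpy, scipy, OpenCV 4.12 (cv2) and the standard library are available. Lean on these libraries where they do the work, as an engineer would, in place of code of your own. Each camera call takes 0.05 s, during which the arm holds its last target. There are 200 camera calls.

### The job

Set the empty catch tray down flat between the guides in front of the drop-bottom bin, its black end handle pointing away from the bin, and let go of it there. Then push it in by the handle, fully home against the end stop, past the click of the spring leaves. Only when the tray is home, swing the bin's latch lever aside so that the hinged floor drops and all three steel punches in it land in the tray; leave the tray home, the floor hanging open and the jar and hammer undisturbed.

Things in the scene. Friction and masses are not known exactly. Their poses are not given: they have to be found in the camera images.
- bin: Fixed grey sheet-metal stand with a drop-bottom bin at its far end, 223 x 100 mm. Origin on the worktop under the bin's centre; +x is the level way the tray is pushed in. 4 mm base plate, x -165 to +58 mm. Side panels at y +-46 to 50, x +-52, z to 138. Bin walls outside x +-48, y +-28, z 136 to 209 mm; chute cheeks at y +-27 reach down to z = 62, above the tray.
- guide_mouth (a point): Front end of the base plate, mid-way between the guides on the plate: bin x = -165, y = 0, z = 4 mm. The guides are steel strips 6 mm thick with tops 8 mm above the plate; inner faces 66 mm apart from bin x = +56 back to -60 mm, then flaring evenly to 87 mm apart at this mouth. Set down here, the tray's origin belongs at about bin x = -120 mm (80 to 150 short of the bin's origin).
- end_stop (a point): Foot of the end stop's face on the base plate: bin x = +50, y = 0, z = 4 mm; the stop is 36 mm high. The tray is home when its rear end touches it. On both sides a spring leaf carries a rounded nose at bin x = +31, y = +-33, z 22 to 46 mm; the tray's ribs must be pushed past both (5 to 12 N in all, felt over the last 16 mm) and rest 9 mm beyond them at home.
- tray: Loose open aluminium tray, 140 x 62 x 45 mm, walls and floor 3 mm, 0.15 to 0.3 kg; origin at the centre of the box's underside, +x towards its plain rear end, which goes in first. Lift it across the 62 mm width near the middle (it balances 10 mm handlewards). A rib stands 5 mm proud of each side at x = +60. Home, its origin is at bin x = -20, y = 0, z = 4 mm, its axes parallel to the bin's.
- tray_handle (a point): Centre of the tray's black end handle, a rounded block 34 mm long (tray x), 20 mm wide (tray y), its underside 18 and its top 54 mm above the tray's underside; this point is 110 mm from the tray's origin towards -x and 36 mm above the underside. Pressing it down while pushing makes the tray drag.
- latch_grip (a point): Middle of the black upright grip (20 mm diameter, 36 mm tall) at the top of the latch lever, on the bin's front. Closed, it stands at x = -60, y = 0, z = 253 mm of the bin's frame, 44 mm above the bin's rim; the pivot lies 68 mm below it, the axis along the bin's x.
- latch (a joint): Angle of the latch lever, rad: 0 upright (latched, starts at 0 to 0.08), grows as its grip is swung towards the bin's -y side, stop at 0.6. The floor is let go at about 0.3 (grip moved 20 mm); needs about 1.5 to 4 N at the grip; stays where it is left. Its foot hangs at bin x -66 to -42, z 119 to 131 mm: bring the tray in below it.
- bin_floor (a joint): Angle of the bin's hinged floor, rad: about 0 shut (held by the latch), 1.35 hanging open. Hinge along the bin's y at x = +43, z = 135 mm; the free front edge swings down, its tip then 50 mm above the worktop, just over the tray's rim.
- punch_0: Steel doming punch: round bar 14 mm in diameter, 70 mm long, with a necked ball at one end; starts lying on the bin's floor, side by side with the two others, lengthways of the bin; origin on its surface at mid-length, x along its length to the ball.
- punch_1: Steel doming punch: round bar 14 mm in diameter, 70 mm long, with a necked ball at one end; starts lying on the bin's floor, side by side with the two others, lengthways of the bin; origin on its surface at mid-length, x along its length to the ball.
- punch_2: Steel doming punch: round bar 14 mm in diameter, 70 mm long, with a necked ball at one end; starts lying on the bin's floor, side by side with the two others, lengthways of the bin; origin on its surface at mid-length, x along its length to the ball.
- flux_jar: Bystander: jar with a black lid, 48 mm diameter, 57 mm high, left of the guides; origin under its centre.
- hammer: Bystander: small hammer lying flat behind the bin, 217 x 62 x 22 mm; origin at the centre of its underside, y along the handle.

How it is judged:
By the outcome, as a careful person would: the job done as asked, in the order asked, and still so for the second after the job is handed in, with the robot touching nothing.
It also fails if it takes over 54 s, if anything falls off the work surface, if the arm or the gripper's body presses on something with over 40 N, if the wrist force passes 120 N, or if a joint passes its speed limit or range.

## Working session

There is one attempt and no reset: what is moved stays moved. The work goes in short steps, Python scripts to look and compute and a shell command to move; the robot and the scene stay as the last step left them, time stands still between calls to the robot, and variables do not carry over. Pictures are saved under pics/ and viewed, at most 10 in all, crops included, and the job is handed in when it is done.

```bash
ls; mkdir -p pics
python3 - <<'E'
from rig import env, eyes, spotter
import cv2, numpy as np
s=env.read_state(); print(s['clock'],s['position'],s['tool_rot'],env.grasp_offset,s['opening'])
for c in ['side','top']:
    im=eyes.grab_frame(c); cv2.imwrite(f'pics/{c}0.png',im); print(c,eyes.camera_params(c))
    for l in ['tray','tray_handle','latch_grip','bin','flux_jar','hammer','punch_0','guide_mouth']:
        try:
            r=spotter.recognise(c,l); print(l,[(np.round(q['location'],3).tolist(),round(q['score'],2)) for q in r[:3]])
        except Exception as e: print(l,e)
print(env.read_state()['clock'])
E
```

```text
pics
0.0 [0.25393453 0.57053375 0.23052974] [-1.59694190e-04  2.07851270e-01  9.78160165e-01 -7.17959861e-04] 0.0187 0.08550937912193754
side {'fx': 461.33287171235935, 'fy': 461.33287171235935, 'cx': 276.98417358874093, 'cy': 204.99047634851487, 'xyz': array([ 0.4768858 , -1.07050813,  0.69159503]), 'attitude': array([-0.49761656,  0.8655496 , -0.04370896,  0.03593287])}
tray [([0.471, -0.293, 0.021], 0.61)]
tray_handle [([0.465, -0.296, 0.027], 0.8)]
latch_grip [([0.546, -0.142, 0.218], 0.66)]
bin [([0.579, -0.135, 0.128], 0.62)]
flux_jar [([0.575, -0.139, 0.126], 0.64), ([0.482, -0.024, 0.043], 0.57)]
hammer [([0.717, 0.045, 0.022], 0.36)]
punch_0 []
guide_mouth [([0.577, -0.136, 0.123], 0.76)]
top {'fx': 393.46210661874346, 'fy': 393.46210661874346, 'cx': 281.3566923018259, 'cy': 208.80618893138464, 'xyz': array([ 0.50343286, -0.13878192,  0.99539158]), 'attitude': array([-0.02608188,  0.71449726, -0.69766121,  0.04563143])}
tray [([0.463, -0.3, 0.004], 0.57)]
tray_handle [([0.462, -0.299, 0.003], 0.83), ([0.547, -0.138, 0.013], 0.68)]
latch_grip [([0.549, -0.134, 0.273], 0.48), ([0.478, -0.01, 0.058], 0.3)]
bin [([0.55, -0.139, 0.009], 0.58)]
flux_jar []
hammer [([0.775, -0.004, 0.015], 0.86)]
punch_0 [([0.604, -0.107, 0.144], 0.56), ([0.592, -0.094, 0.148], 0.47), ([0.607, -0.123, 0.147], 0.44)]
guide_mouth [([0.554, -0.131, 0.015], 0.62)]
0.9
```

View pics/side0.png

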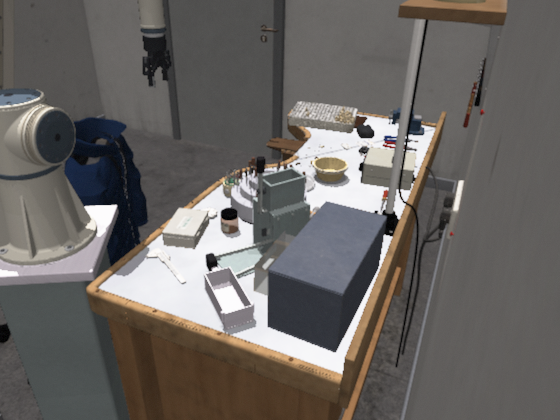

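View pics/top0.png

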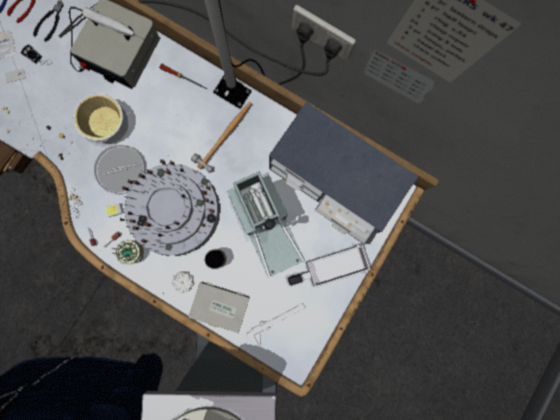

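The side view shows the tray at (228,297), handle (212,261), and the bin with its grip at (261,164). In the top view the tray spans (308,265) to (368,262), with its handle at (296,280). The base plate mouth is near (285,265), the bin at (258,200) and the jar at (217,258).

Run:
```python
import cv2
im=cv2.imread('pics/top0.png')[155:295,220:380]; cv2.imwrite('pics/top0c.png',cv2.resize(im,None,fx=4,fy=4,interpolation=cv2.INTER_CUBIC))
im=cv2.imread('pics/side0.png')[145:335,195:325]; cv2.imwrite('pics/side0c.png',cv2.resize(im,None,fx=3,fy=3,interpolation=cv2.INTER_CUBIC))
```

```text
(no output)
```

View pics/top0c.png

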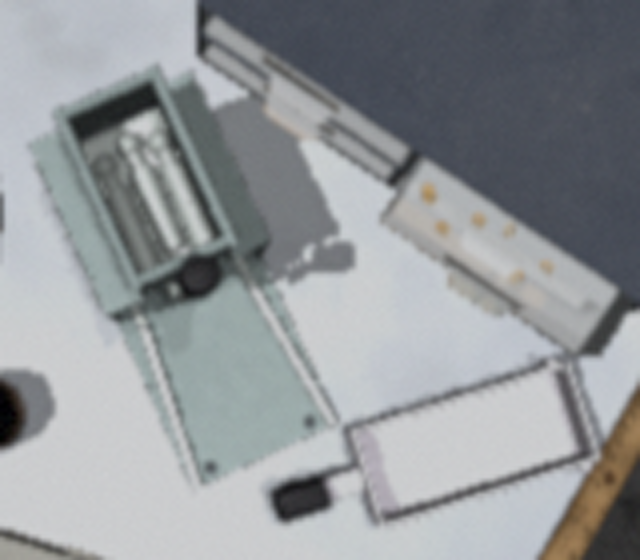

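View pics/side0c.png

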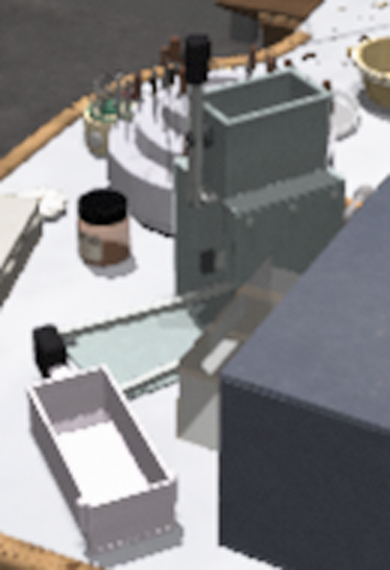

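In the top crop, the tray rim corners are at (347,430), (568,355), (598,455) and (378,522). The bin rim corners are at (158,65), (55,115), (235,240) and (135,290), and the guide ends at (337,422) and (197,485). The side crop shows tray rim corners at (107,370), (28,388), (180,482) and (82,508), with the grip at (197,60).

```bash
cat > h.py <<'E'
import numpy as np
from scipy.spatial.transform import Rotation as R
from scipy.optimize import least_squares
from rig import env, eyes, spotter
def rot(q): return R.from_quat(np.r_[q[1:],q[0]])
P={c:eyes.camera_params(c) for c in('side','top')}
def proj(c,X):
    p=P[c]; Y=rot(p['attitude']).inv().apply(np.atleast_2d(X)-p['xyz'])
    return np.c_[p['fx']*Y[:,0]/Y[:,2]+p['cx'],p['fy']*Y[:,1]/Y[:,2]+p['cy']]
def pose(v,L): return R.from_euler('z',v[2]).apply(np.array(L)/1000.)+[v[0],v[1],0]
def fit(obs,v0):
    f=lambda v:np.concatenate([(proj(c,pose(v,[l for l,_ in o]))-np.array([p for _,p in o])).ravel() for c,o in obs.items()])
    r=least_squares(f,v0,loss='soft_l1'); return r.x,f(r.x).reshape(-1,2).round(1)
E
python3 - <<'E'
from h import *
T=lambda u,v:(220+u/4-.4,155+v/4-.4); S=lambda u,v:(195+u/3-.3,145+v/3-.3)
for q in('side','top'): 
    assert abs(np.linalg.norm(P[q]['attitude'])-1)<1e-3
A,B,C,D=(-70,31,45),(70,31,45),(70,-31,45),(-70,-31,45)
v,r=fit({'top':[(A,T(347,430)),(B,T(568,355)),(C,T(598,455)),(D,T(378,522))],'side':[(A,S(107,370)),(D,S(28,388)),(B,S(180,482)),(C,S(82,508))]},[.46,-.3,-1.4])
print('tray',v,np.degrees(v[2]),r.tolist(),'handle',pose(v,[(-110,0,36)]))
w,r=fit({'top':[((48,-28,209),T(158,65)),((48,28,209),T(55,115)),((-48,-28,209),T(235,240)),((-48,28,209),T(135,290)),((-165,-49,12),T(337,422)),((-165,49,12),T(197,485)),((-60,-2,271),T(198,272))],
 'side':[((-60,-2,253),S(197,60)),((48,-28,209),S(330,97))]},[.6,-.12,.35])
print('bin',w,np.degrees(w[2]),r.tolist())
for n,l in dict(place=(-120,0,4),home=(-20,0,4),grip=(-60,0,253)).items(): print(n,pose(w,[l]).round(4))
s=env.read_state();print(rot(s['tool_rot']).as_matrix().round(3).tolist())
print(proj('top',[[.482,-.024,.057]]))
E
```

```text
tray [ 0.46921706 -0.30482507 -1.25301126] -71.79225712416326 [[0.8, -1.4], [0.6, 0.4], [1.0, 0.1], [0.7, 0.7], [-0.1, -2.6], [-0.2, -1.8], [-1.2, -0.9], [2.5, -1.0]] handle [[ 0.43484609 -0.20033279  0.036     ]]
bin [ 0.60366811 -0.10827732  0.45718647] 26.194854939597345 [[-0.3, 0.4], [0.1, -0.7], [0.4, -0.5], [-0.1, -1.3], [0.6, 0.0], [-0.3, 1.2], [0.3, 0.3], [-0.8, -0.8], [0.0, -1.9]]
place [[ 0.496  -0.1612  0.004 ]]
home [[ 0.5857 -0.1171  0.004 ]]
grip [[ 0.5498 -0.1348  0.253 ]]
[[-0.914, 0.407, 0.0], [0.407, 0.914, 0.0], [-0.0, 0.0, -1.0]]
[[221.05506764 256.78031183]]
```

```bash
python3 -m creep '[{"z":35,"y":-15},{"z":35,"y":-15},{"x":10,"y":-38,"rz":-2.4},{"x":10,"y":-38,"rz":-2.4},{"x":10,"y":-38,"rz":-2.4}]'
python3 -m creep '[{"x":10,"y":-38,"rz":-2.4},{"x":10,"y":-38,"rz":-2.4},{"x":10,"y":-38,"rz":-2.4},{"x":10,"y":-38,"rz":-2.4},{"x":10,"y":-38,"rz":-2.4}]'
python3 -m creep '[{"x":10,"y":-38,"rz":-2.4},{"x":10,"y":-38,"rz":-2.4},{"x":10,"y":-38,"rz":-2.4},{"x":10,"y":-38,"rz":-2.4},{"x":10,"y":-38,"rz":-2.4}]'
python3 -m creep '[{"x":10,"y":-38,"rz":-2.4},{"x":10,"y":-38,"rz":-2.4},{"x":10,"y":-38,"rz":-2.4},{"x":10,"y":-38,"rz":-2.4},{"x":10,"y":-38,"rz":-2.4}]'
```

```text
$[0]: bad value
$[0]: bad value
$[0]: bad value
$[0]: bad value
```

```bash
python3 -m creep '[{"x":0,"y":-15,"z":35,"rx":0,"ry":0,"rz":0,"jaw":85}]'; python3 -m creep --help; python3 -m creep '[{"x":0,"y":-15,"z":35,"rx":0,"ry":0,"rz":0}]'
```

```text
clock: 0.98
position: [0.2528, 0.5545, 0.2602]
tool_rot: [-0.001, 0.208, 0.978, -0.004]
ft_force: [-0.3, -1.2, -0.1]
opening: 0.0851
grasp_force: 0.0invalid input: not JSON, or not a number
$[0]: bad value
```

All seven keys are required, so I'll write them out in full.

```bash
python3 -m creep '[{"x":0,"y":-15,"z":35,"rx":0,"ry":0,"rz":0,"jaw":85},{"x":10,"y":-38,"z":0,"rx":0,"ry":0,"rz":-2.4,"jaw":85},{"x":10,"y":-38,"z":0,"rx":0,"ry":0,"rz":-2.4,"jaw":85},{"x":10,"y":-38,"z":0,"rx":0,"ry":0,"rz":-2.4,"jaw":85},{"x":10,"y":-38,"z":0,"rx":0,"ry":0,"rz":-2.4,"jaw":85}]'
python3 -m creep '[{"x":10,"y":-38,"z":0,"rx":0,"ry":0,"rz":-2.4,"jaw":85},{"x":10,"y":-38,"z":0,"rx":0,"ry":0,"rz":-2.4,"jaw":85},{"x":10,"y":-38,"z":0,"rx":0,"ry":0,"rz":-2.4,"jaw":85},{"x":10,"y":-38,"z":0,"rx":0,"ry":0,"rz":-2.4,"jaw":85},{"x":10,"y":-38,"z":0,"rx":0,"ry":0,"rz":-2.4,"jaw":85}]'
python3 -m creep '[{"x":10,"y":-38,"z":0,"rx":0,"ry":0,"rz":-2.4,"jaw":85},{"x":10,"y":-38,"z":0,"rx":0,"ry":0,"rz":-2.4,"jaw":85},{"x":10,"y":-38,"z":0,"rx":0,"ry":0,"rz":-2.4,"jaw":85},{"x":10,"y":-38,"z":0,"rx":0,"ry":0,"rz":-2.4,"jaw":85},{"x":10,"y":-38,"z":0,"rx":0,"ry":0,"rz":-2.4,"jaw":85}]'
python3 -m creep '[{"x":10,"y":-38,"z":0,"rx":0,"ry":0,"rz":-2.4,"jaw":85},{"x":10,"y":-38,"z":0,"rx":0,"ry":0,"rz":-2.4,"jaw":85},{"x":10,"y":-38,"z":0,"rx":0,"ry":0,"rz":-2.4,"jaw":85},{"x":10,"y":-38,"z":0,"rx":0,"ry":0,"rz":-2.4,"jaw":85},{"x":10,"y":-38,"z":0,"rx":0,"ry":0,"rz":-2.4,"jaw":85}]'
```

```text
clock: 1.4
position: [0.2942, 0.3874, 0.3015]
tool_rot: [0.0, 0.29, 0.957, 0.0]
ft_force: [1.3, 0.7, 0.3]
opening: 0.0849
grasp_force: 0.0
clock: 1.82
position: [0.3441, 0.1973, 0.3015]
tool_rot: [0.0, 0.388, 0.922, 0.0]
ft_force: [2.3, -0.7, 0.2]
opening: 0.085
grasp_force: 0.0
clock: 2.23
position: [0.3942, 0.0071, 0.3017]
tool_rot: [0.001, 0.483, 0.876, 0.0]
ft_force: [1.2, 0.2, 0.8]
opening: 0.0848
grasp_force: 0.0
clock: 2.65
position: [0.4442, -0.1832, 0.3015]
tool_rot: [0.0, 0.572, 0.82, 0.0]
ft_force: [0.3, 1.4, -1.0]
opening: 0.0852
grasp_force: 0.0
```

```bash
python3 -m creep '[{"x":7,"y":-38,"z":0,"rx":0,"ry":0,"rz":-2.2,"jaw":85},{"x":8,"y":-37,"z":0,"rx":0,"ry":0,"rz":0,"jaw":85},{"x":7,"y":-37,"z":-10,"rx":0,"ry":0,"rz":0,"jaw":85},{"x":0,"y":0,"z":-35,"rx":0,"ry":0,"rz":0,"jaw":85},{"x":0,"y":0,"z":-35,"rx":0,"ry":0,"rz":0,"jaw":85}]'
python3 -m creep '[{"x":0,"y":0,"z":-35,"rx":0,"ry":0,"rz":0,"jaw":85},{"x":0,"y":0,"z":-35,"rx":0,"ry":0,"rz":0,"jaw":85},{"x":0,"y":0,"z":0,"rx":0,"ry":0,"rz":0,"jaw":85}]'
python3 - <<'E'
from h import *
import cv2
s=env.read_state(); im=eyes.grab_frame('wrist'); cv2.imwrite('pics/w1.png',im)
p=eyes.camera_params('wrist'); print(p)
print(s['position'],s['joint_positions'].round(2),rot(s['tool_rot']).as_matrix()[:,1])
v=[ 0.46921706,-0.30482507,-1.25301126]
M=np.array(p['mount']); 
def wproj(X):
    t=rot(s['tool_rot']).inv().apply(np.atleast_2d(X)-s['position']); c=(t-M[:3,3])@M[:3,:3]
    th=np.arctan2(np.hypot(c[:,0],c[:,1]),c[:,2]); ph=np.arctan2(c[:,1],c[:,0])
    return np.c_[p['cx']+p['fx']*th*np.cos(ph),p['cy']+p['fy']*th*np.sin(ph)]
q=wproj(pose(v,[(-70,31,45),(70,31,45),(70,-31,45),(-70,-31,45),(-110,0,54)]));print(q.round(1))
for a in q: cv2.circle(im,tuple(int(round(x)) for x in a),3,(0,0,255),1)
cv2.imwrite('pics/w1m.png',im)
E
```

```text
clock: 3.07
position: [0.4673, -0.2959, 0.2215]
tool_rot: [0.002, 0.587, 0.809, 0.0]
ft_force: [0.2, 0.2, -0.3]
opening: 0.0851
grasp_force: 0.0
clock: 3.32
position: [0.4624, -0.2909, 0.1453]
tool_rot: [-0.005, 0.586, 0.81, -0.0]
ft_force: [-1.6, 1.5, -0.9]
opening: 0.0851
grasp_force: 0.0
{'fx': 325.19226210127806, 'fy': 325.19226210127806, 'cx': 275.00190819297706, 'cy': 211.40260096419243, 'mount': array([[-5.26578019e-04, -9.44482115e-01, -3.28562409e-01,
         8.52520917e-02],
       [ 9.99999791e-01, -6.20160507e-04,  1.80034588e-04,
         1.65577532e-03],
       [-3.73800878e-04, -3.28562246e-01,  9.44482245e-01,
        -1.43801502e-01],
       [ 0.00000000e+00,  0.00000000e+00,  0.00000000e+00,
         1.00000000e+00]])}
[ 0.4624361  -0.29086142  0.14531536] [-0.56  0.34  1.87  0.    0.94 -0.88] [ 0.95003968  0.31206406 -0.00637449]
[[317.3 144.5]
 [310.4 301.8]
 [242.  301.6]
 [235.3 144.4]
 [276.2  90.6]]
```

View pics/w1m.png

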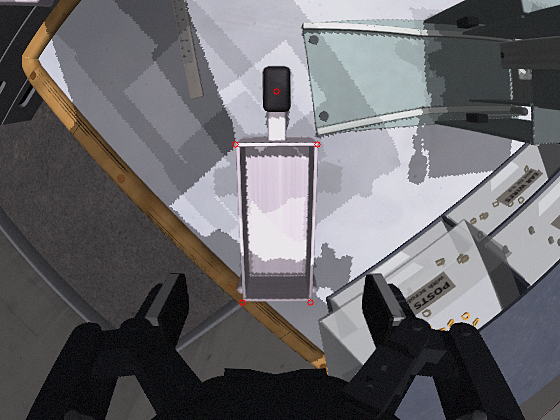

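The tray in the wrist view (rim from (237,142) to (313,291), handle (276,90)) matches the fit to about 1 mm. The box at (330,310) is clear of the fingers. I'm descending now.

```bash
python3 -m creep '[{"x":0,"y":0,"z":-25,"rx":0,"ry":0,"rz":0,"jaw":85},{"x":0,"y":0,"z":-25,"rx":0,"ry":0,"rz":0,"jaw":85},{"x":0,"y":0,"z":-20,"rx":0,"ry":0,"rz":0,"jaw":85},{"x":0,"y":0,"z":0,"rx":0,"ry":0,"rz":0,"jaw":85},{"x":0,"y":0,"z":0,"rx":0,"ry":0,"rz":0,"jaw":85}]'
```

```text
clock: 3.78
position: [0.4669, -0.2934, 0.0828]
tool_rot: [0.0, 0.586, 0.81, 0.0]
ft_force: [-0.8, -0.3, 1.0]
opening: 0.0848
grasp_force: 0.0
```

```bash
python3 -m creep '[{"x":-2,"y":3,"z":-20,"rx":0,"ry":0,"rz":0,"jaw":85},{"x":0,"y":0,"z":-20,"rx":0,"ry":0,"rz":0,"jaw":85},{"x":0,"y":0,"z":-20,"rx":0,"ry":0,"rz":0,"jaw":85},{"x":0,"y":0,"z":-10,"rx":0,"ry":0,"rz":0,"jaw":85},{"x":0,"y":0,"z":0,"rx":0,"ry":0,"rz":0,"jaw":85}]'
python3 -m creep '[{"x":0,"y":0,"z":0,"rx":0,"ry":0,"rz":0,"jaw":55},{"x":0,"y":0,"z":0,"rx":0,"ry":0,"rz":0,"jaw":55},{"x":0,"y":0,"z":0,"rx":0,"ry":0,"rz":0,"jaw":55},{"x":0,"y":0,"z":0,"rx":0,"ry":0,"rz":0,"jaw":55},{"x":0,"y":0,"z":0,"rx":0,"ry":0,"rz":0,"jaw":55}]' 35
```

```text
clock: 4.2
position: [0.4644, -0.2901, 0.0115]
tool_rot: [-0.0, 0.586, 0.81, -0.0]
ft_force: [-0.6, 0.1, 0.9]
opening: 0.0849
grasp_force: 0.0
clock: 4.62
position: [0.4653, -0.2907, 0.0131]
tool_rot: [0.001, 0.586, 0.81, 0.0]
ft_force: [-0.5, 0.4, 6.1]
opening: 0.0611
grasp_force: 38.6
```

```bash
python3 -m creep '[{"x":0,"y":0,"z":10,"rx":0,"ry":0,"rz":0,"jaw":55},{"x":0,"y":0,"z":15,"rx":0,"ry":0,"rz":0,"jaw":55},{"x":0,"y":0,"z":15,"rx":0,"ry":0,"rz":0,"jaw":55},{"x":0,"y":0,"z":14,"rx":0,"ry":0,"rz":0,"jaw":55},{"x":0,"y":10,"z":0,"rx":0,"ry":0,"rz":0,"jaw":55}]'
python3 -m creep '[{"x":-3,"y":15,"z":0,"rx":0,"ry":0,"rz":0,"jaw":55},{"x":-5,"y":20,"z":0,"rx":0,"ry":0,"rz":0,"jaw":55},{"x":-5,"y":15,"z":0,"rx":0,"ry":0,"rz":3,"jaw":55},{"x":-5,"y":5,"z":0,"rx":0,"ry":0,"rz":6,"jaw":55},{"x":-5,"y":4,"z":0,"rx":0,"ry":0,"rz":6,"jaw":55}]'
python3 -m creep '[{"x":-5,"y":4,"z":0,"rx":0,"ry":0,"rz":6,"jaw":55},{"x":-5,"y":4,"z":0,"rx":0,"ry":0,"rz":6,"jaw":55},{"x":-5,"y":4,"z":0,"rx":0,"ry":0,"rz":6,"jaw":55},{"x":0,"y":4,"z":0,"rx":0,"ry":0,"rz":6,"jaw":55},{"x":0,"y":4,"z":0,"rx":0,"ry":0,"rz":6,"jaw":55}]'
python3 -m creep '[{"x":0,"y":4,"z":0,"rx":0,"ry":0,"rz":6,"jaw":55},{"x":0,"y":2,"z":0,"rx":0,"ry":0,"rz":6,"jaw":55},{"x":0,"y":0,"z":0,"rx":0,"ry":0,"rz":6,"jaw":55},{"x":0,"y":0,"z":0,"rx":0,"ry":0,"rz":6,"jaw":55},{"x":0,"y":0,"z":0,"rx":0,"ry":0,"rz":6,"jaw":55}]'
python3 -m creep '[{"x":0,"y":0,"z":0,"rx":0,"ry":0,"rz":6,"jaw":55},{"x":0,"y":0,"z":0,"rx":0,"ry":0,"rz":6,"jaw":55},{"x":0,"y":0,"z":0,"rx":0,"ry":0,"rz":6,"jaw":55},{"x":0,"y":0,"z":0,"rx":0,"ry":0,"rz":5,"jaw":55},{"x":0,"y":0,"z":0,"rx":0,"ry":0,"rz":0,"jaw":55}]'
python3 - <<'E'
from h import *
import cv2
s=env.read_state(); im=eyes.grab_frame('wrist')
print(s['position'],s['joint_positions'].round(2),rot(s['tool_rot']).as_matrix().round(3).tolist(),s['opening'])
cv2.imwrite('pics/w2.png',im)
cv2.imwrite('pics/t2.png',eyes.grab_frame('top'))
im=cv2.imread('pics/t2.png')[155:295,200:360]; cv2.imwrite('pics/t2c.png',cv2.resize(im,None,fx=4,fy=4,interpolation=cv2.INTER_CUBIC))
E
```

```text
clock: 5.03
position: [0.4658, -0.2823, 0.0689]
tool_rot: [0.003, 0.587, 0.81, -0.0]
ft_force: [0.4, -0.5, -1.9]
opening: 0.0614
grasp_force: 40.4
clock: 5.45
position: [0.4403, -0.219, 0.0653]
tool_rot: [-0.0, 0.473, 0.881, 0.0]
ft_force: [-0.5, -0.1, -2.4]
opening: 0.0613
grasp_force: 40.5
clock: 5.87
position: [0.4253, -0.1998, 0.0654]
tool_rot: [-0.0, 0.229, 0.973, 0.0]
ft_force: [-0.0, 0.1, -2.3]
opening: 0.0613
grasp_force: 40.5
clock: 6.28
position: [0.4256, -0.194, 0.0654]
tool_rot: [-0.0, -0.031, 1.0, 0.0]
ft_force: [0.1, 0.5, -2.1]
opening: 0.0613
grasp_force: 40.5
clock: 6.7
position: [0.4257, -0.1941, 0.0654]
tool_rot: [-0.0, -0.229, 0.973, 0.0]
ft_force: [-0.4, 0.1, -1.5]
opening: 0.0613
grasp_force: 40.4
[ 0.42565584 -0.19411495  0.065357  ] [-0.43  0.36  2.09  0.    0.69 -2.46] [[-0.895, -0.445, -0.0], [-0.445, 0.895, 0.0], [0.0, 0.0, -1.0]] 0.061289622874095416
```

View pics/w2.png

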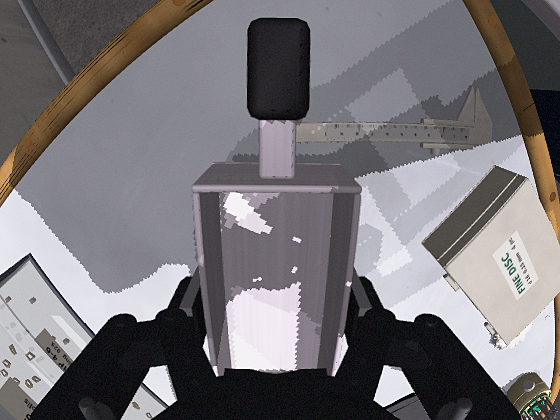

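The tray is held square and symmetric: rim (192,188) to (361,186), handle at (278,68). I'll cross-check the bin pose using the guide mouth corners in the earlier wrist picture.

```bash
cat >> h.py <<'E'
W=eyes.camera_params('wrist'); M=np.array(W['mount'])
def wproj(X,pos,Rm):
    t=(np.atleast_2d(X)-pos)@Rm; c=(t-M[:3,3])@M[:3,:3]
    th=np.arctan2(np.hypot(c[:,0],c[:,1]),c[:,2]); ph=np.arctan2(c[:,1],c[:,0])
    return np.c_[W['cx']+W['fx']*th*np.cos(ph),W['cy']+W['fy']*th*np.sin(ph)]
E
python3 - <<'E'
from h import *
w=[.60366811,-.10827732,.45718647]
q=rot(np.array([-.005,.586,.81,0])/np.linalg.norm([-.005,.586,.81,0])).as_matrix()
L=[(-165,49.5,12),(-165,-49.5,12),(-165,49.5,4),(-165,-49.5,4),(-155,38,4),(-155,-38,4)]
print(wproj(pose(w,L),[.4624,-.2909,.1453],q).round(1).tolist())
s=env.read_state(); Rm=rot(s['tool_rot']).as_matrix(); p=s['position']
# tray in hand: corners of rim relative to tool; solve (x,y,yaw) with underside 12 below TCP -> rim z=TCP+33
obs=np.array([(192,188),(361,186),(278,18),(278,118)])
f=lambda v:(wproj(p+R.from_euler('z',v[2]).apply(np.array([(-70,31,45-12),(-70,-31,33),(-127,0,42),(-93,0,42)])/1000)+[v[0],v[1],0],p,Rm)-obs).ravel()
r=least_squares(f,[.015,.0,.457]);print('tray-TCP in world',r.x,f(r.x).round(1))
c=R.from_euler('z',-.4572).apply([p[0]+r.x[0]-w[0],p[1]+r.x[1]-w[1],0]);print('tray in bin',c, np.degrees(r.x[2]))
E
python3 - <<'E'
import cv2
a=cv2.imread('pics/w1.png')[10:150,290:450]; cv2.imwrite('pics/w1c.png',cv2.resize(a,None,fx=4,fy=4,interpolation=cv2.INTER_CUBIC))
E
```

```text
[[300.9, 21.3], [316.5, 134.2], [300.3, 23.5], [315.4, 133.4], [313.6, 34.7], [325.1, 119.2]]
tray-TCP in world [0.01697481 0.00612902 0.42320835] [ 168.7    6.5 -171.4    3.4    3.2    3.6   -0.3   10.4]
tray in bin [-0.17964601 -0.00074907  0.        ] 24.24805203048399
```

View pics/w1c.png

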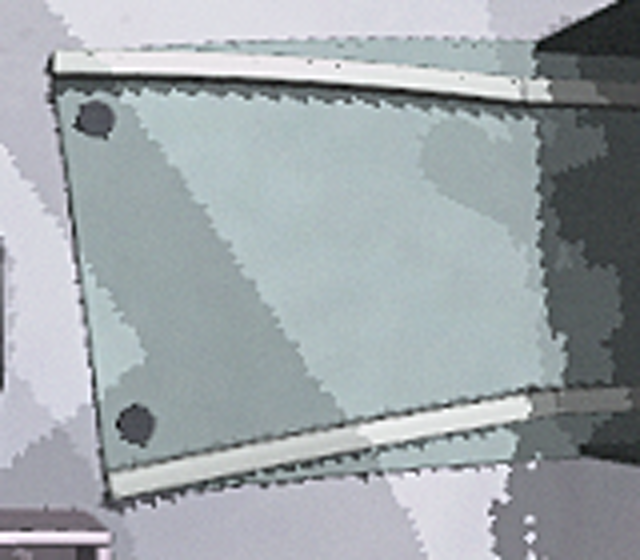

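The mouth corners at (302,23) and (318,135) agree with the fit to within 1.5 mm. Next I'll slide over the mouth and lower the tray.

```bash
python3 -m creep '[{"x":10,"y":4,"z":-4,"rx":0,"ry":0,"rz":0,"jaw":55},{"x":12,"y":5,"z":-6,"rx":0,"ry":0,"rz":0,"jaw":55},{"x":12,"y":5,"z":-6,"rx":0,"ry":0,"rz":0,"jaw":55},{"x":9,"y":4.5,"z":-6,"rx":0,"ry":0,"rz":0,"jaw":55},{"x":0,"y":0,"z":-6,"rx":0,"ry":0,"rz":0,"jaw":55}]'
python3 -m creep '[{"x":0,"y":0,"z":-6,"rx":0,"ry":0,"rz":0,"jaw":55},{"x":0,"y":0,"z":-5,"rx":0,"ry":0,"rz":0,"jaw":55},{"x":0,"y":0,"z":-4,"rx":0,"ry":0,"rz":0,"jaw":55},{"x":0,"y":0,"z":-2,"rx":0,"ry":0,"rz":0,"jaw":55},{"x":0,"y":0,"z":0,"rx":0,"ry":0,"rz":0,"jaw":55}]'
```

```text
clock: 7.22
position: [0.4718, -0.1757, 0.0365]
tool_rot: [0.001, -0.227, 0.974, -0.0]
ft_force: [0.5, 0.7, -2.5]
opening: 0.0615
grasp_force: 40.4
clock: 7.63
position: [0.4682, -0.1764, 0.0197]
tool_rot: [-0.001, -0.226, 0.974, 0.0]
ft_force: [-1.1, 1.6, -3.5]
opening: 0.0615
grasp_force: 40.3
```

```bash
python3 -m creep '[{"x":0,"y":0,"z":-1.5,"rx":0,"ry":0,"rz":0,"jaw":55},{"x":0,"y":0,"z":-1,"rx":0,"ry":0,"rz":0,"jaw":55},{"x":0,"y":0,"z":0,"rx":0,"ry":0,"rz":0,"jaw":55},{"x":0,"y":0,"z":0,"rx":0,"ry":0,"rz":0,"jaw":55}]'
python3 - <<'E'
from h import *
import cv2
s=env.read_state(); print(s['position'],s['ft_force'],s['wrist_torque']); cv2.imwrite('pics/t3.png',eyes.grab_frame('top')); cv2.imwrite('pics/s3.png',eyes.grab_frame('side'))
a=cv2.imread('pics/s3.png')[150:290,180:320]; b=cv2.imread('pics/t3.png')[175:295,200:320]
cv2.imwrite('pics/st3.png',np.hstack([cv2.resize(a,(400,400),interpolation=2),cv2.resize(b,(400,400),interpolation=2)]))
E
```

```text
clock: 7.97
position: [0.4687, -0.1763, 0.0178]
tool_rot: [-0.0, -0.227, 0.974, 0.0]
ft_force: [-1.7, 2.2, -1.5]
opening: 0.0613
grasp_force: 40.5
[ 0.46870107 -0.17631462  0.01782962] [-1.6863926   2.23311836 -1.45904755] [0.45336129 0.41173575 0.22006031]
```

View pics/st3.png

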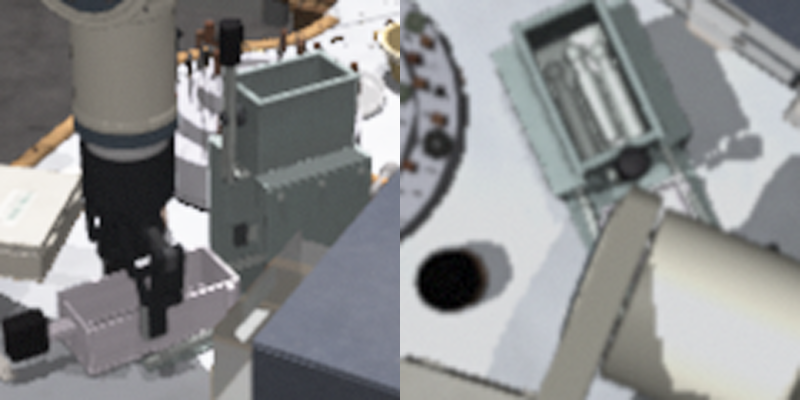

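The side view shows the tray resting in the guide mouth with its handle outward. A 2.7 N lateral force suggests it leans on the −y guide, so I'll ease 1.5 mm to +y and release.

```bash
python3 -m creep '[{"x":-0.7,"y":1.4,"z":0,"rx":0,"ry":0,"rz":0,"jaw":55},{"x":0,"y":0,"z":-0.5,"rx":0,"ry":0,"rz":0,"jaw":55},{"x":0,"y":0,"z":0,"rx":0,"ry":0,"rz":0,"jaw":55}]'
python3 -m creep '[{"x":0,"y":0,"z":-0.5,"rx":0,"ry":0,"rz":0,"jaw":55},{"x":0,"y":0,"z":0,"rx":0,"ry":0,"rz":0,"jaw":55}]'
```

```text
clock: 8.32
position: [0.4693, -0.1754, 0.0175]
tool_rot: [0.001, -0.227, 0.974, -0.0]
ft_force: [0.0, 0.0, -2.4]
opening: 0.0614
grasp_force: 40.4
clock: 8.48
position: [0.4692, -0.1754, 0.0172]
tool_rot: [0.001, -0.227, 0.974, -0.0]
ft_force: [0.7, 0.2, 2.6]
opening: 0.0614
grasp_force: 40.8
```

```bash
python3 -m creep '[{"x":0,"y":0,"z":0,"rx":0,"ry":0,"rz":0,"jaw":85},{"x":0,"y":0,"z":0,"rx":0,"ry":0,"rz":0,"jaw":85},{"x":0,"y":0,"z":0,"rx":0,"ry":0,"rz":0,"jaw":85},{"x":0,"y":0,"z":0,"rx":0,"ry":0,"rz":0,"jaw":85},{"x":0,"y":0,"z":15,"rx":0,"ry":0,"rz":0,"jaw":85}]'
python3 -m creep '[{"x":0,"y":0,"z":30,"rx":0,"ry":0,"rz":0,"jaw":85},{"x":0,"y":0,"z":35,"rx":0,"ry":0,"rz":0,"jaw":85},{"x":0,"y":0,"z":25,"rx":0,"ry":0,"rz":0,"jaw":85},{"x":-25,"y":-12.4,"z":0,"rx":0,"ry":0,"rz":0,"jaw":50},{"x":-25,"y":-12.4,"z":0,"rx":0,"ry":0,"rz":0,"jaw":0}]'
python3 -m creep '[{"x":-25,"y":-12.4,"z":0,"rx":0,"ry":0,"rz":0,"jaw":0},{"x":-25,"y":-12.4,"z":0,"rx":0,"ry":0,"rz":0,"jaw":0},{"x":-25,"y":-12.2,"z":0,"rx":0,"ry":0,"rz":0,"jaw":0},{"x":0,"y":0,"z":0,"rx":0,"ry":0,"rz":0,"jaw":0},{"x":0,"y":0,"z":0,"rx":0,"ry":0,"rz":0,"jaw":0}]'
python3 - <<'E'
from h import *
import cv2
s=env.read_state(); print(s['position'],s['ft_force'],s['opening'])
im=eyes.grab_frame('wrist'); cv2.imwrite('pics/w4.png',im)
b=eyes.grab_frame('top')[175:295,200:320]
cv2.imwrite('pics/wt4.png',np.hstack([cv2.resize(im[:,70:490],(400,400),interpolation=2),cv2.resize(b,(400,400),interpolation=2)]))
w=[.60366811,-.10827732,.45718647]
d=np.array(s['position'])-[w[0],w[1],0]; print(R.from_euler('z',-w[2]).apply(d))
E
```

```text
clock: 8.9
position: [0.467, -0.1746, 0.0301]
tool_rot: [-0.001, -0.227, 0.974, 0.001]
ft_force: [0.4, 0.5, -0.5]
opening: 0.0853
grasp_force: 0.0
clock: 9.32
position: [0.42, -0.2005, 0.1236]
tool_rot: [0.002, -0.228, 0.974, -0.001]
ft_force: [-0.5, -1.1, 0.4]
opening: 0.0633
grasp_force: 0.0
clock: 9.73
position: [0.3426, -0.2373, 0.1219]
tool_rot: [0.0, -0.225, 0.974, -0.0]
ft_force: [0.3, 0.5, 0.4]
opening: 0.0003
grasp_force: 0.0
[ 0.34263238 -0.23732577  0.12191176] [0.33215219 0.54423115 0.38514424] 0.00028768064425638805
[-0.29119209 -0.00056715  0.12191176]
```

View pics/wt4.png

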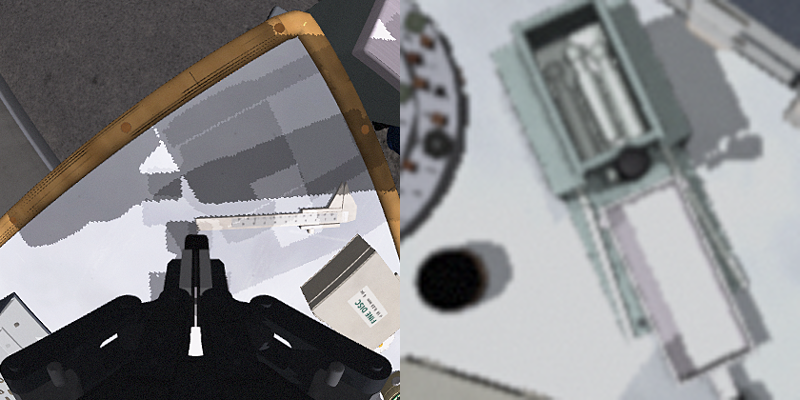

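The top view shows the tray square between the guides, front rim corners at crop (683,380) and (755,347). I'm lowering behind the handle and pushing.

```bash
python3 -m creep '[{"x":0,"y":0,"z":-30,"rx":0,"ry":0,"rz":0,"jaw":0},{"x":0,"y":0,"z":-30,"rx":0,"ry":0,"rz":0,"jaw":0},{"x":0,"y":0,"z":-25,"rx":0,"ry":0,"rz":0,"jaw":0},{"x":0,"y":0,"z":-8,"rx":0,"ry":0,"rz":0,"jaw":0},{"x":0,"y":0,"z":0,"rx":0,"ry":0,"rz":0,"jaw":0}]'
python3 -m creep '[{"x":5.4,"y":2.6,"z":0,"rx":0,"ry":0,"rz":0,"jaw":0},{"x":5.4,"y":2.7,"z":0,"rx":0,"ry":0,"rz":0,"jaw":0},{"x":5.4,"y":2.6,"z":0,"rx":0,"ry":0,"rz":0,"jaw":0},{"x":5.4,"y":2.7,"z":0,"rx":0,"ry":0,"rz":0,"jaw":0},{"x":5.4,"y":2.6,"z":0,"rx":0,"ry":0,"rz":0,"jaw":0}]'
python3 -m creep '[{"x":5.4,"y":2.6,"z":0,"rx":0,"ry":0,"rz":0,"jaw":0},{"x":5.4,"y":2.7,"z":0,"rx":0,"ry":0,"rz":0,"jaw":0},{"x":5.4,"y":2.6,"z":0,"rx":0,"ry":0,"rz":0,"jaw":0},{"x":5.4,"y":2.7,"z":0,"rx":0,"ry":0,"rz":0,"jaw":0},{"x":5.4,"y":2.6,"z":0,"rx":0,"ry":0,"rz":0,"jaw":0}]'
```

```text
clock: 10.25
position: [0.3431, -0.2358, 0.0272]
tool_rot: [-0.001, -0.227, 0.974, 0.001]
ft_force: [-0.5, -0.0, 0.7]
opening: 0.0001
grasp_force: 0.0
clock: 10.67
position: [0.3716, -0.2237, 0.0296]
tool_rot: [0.0, -0.227, 0.974, -0.001]
ft_force: [-1.6, -1.6, 2.4]
opening: -0.0003
grasp_force: 1.2
clock: 11.08
position: [0.3979, -0.2102, 0.0287]
tool_rot: [-0.0, -0.227, 0.974, 0.0]
ft_force: [-1.5, -1.1, 1.4]
opening: 0.0003
grasp_force: 1.1
```

```bash
python3 -m creep '[{"x":5.4,"y":2.6,"z":0,"rx":0,"ry":0,"rz":0,"jaw":0},{"x":5.4,"y":2.7,"z":0,"rx":0,"ry":0,"rz":0,"jaw":0},{"x":5.4,"y":2.6,"z":0,"rx":0,"ry":0,"rz":0,"jaw":0},{"x":5.4,"y":2.7,"z":0,"rx":0,"ry":0,"rz":0,"jaw":0},{"x":5.4,"y":2.6,"z":0,"rx":0,"ry":0,"rz":0,"jaw":0}]'
python3 -m creep '[{"x":5.4,"y":2.6,"z":0,"rx":0,"ry":0,"rz":0,"jaw":0},{"x":4.5,"y":2.2,"z":0,"rx":0,"ry":0,"rz":0,"jaw":0},{"x":4.5,"y":2.2,"z":0,"rx":0,"ry":0,"rz":0,"jaw":0},{"x":2.7,"y":1.3,"z":0,"rx":0,"ry":0,"rz":0,"jaw":0},{"x":0,"y":0,"z":0,"rx":0,"ry":0,"rz":0,"jaw":0}]'
```

```text
clock: 11.5
position: [0.425, -0.197, 0.0287]
tool_rot: [-0.0, -0.227, 0.974, 0.0]
ft_force: [-1.9, -0.7, 0.4]
opening: -0.0005
grasp_force: 0.9
clock: 11.92
position: [0.4424, -0.1888, 0.0288]
tool_rot: [0.0, -0.227, 0.974, -0.0]
ft_force: [0.4, 0.9, -0.2]
opening: -0.0002
grasp_force: 0.0
```

```bash
python3 -m creep '[{"x":2.7,"y":1.3,"z":0,"rx":0,"ry":0,"rz":0,"jaw":0},{"x":2.7,"y":1.3,"z":0,"rx":0,"ry":0,"rz":0,"jaw":0},{"x":2.7,"y":1.4,"z":0,"rx":0,"ry":0,"rz":0,"jaw":0}]'
python3 -m creep '[{"x":2.7,"y":1.3,"z":0,"rx":0,"ry":0,"rz":0,"jaw":0},{"x":1.8,"y":0.9,"z":0,"rx":0,"ry":0,"rz":0,"jaw":0}]'
python3 -m creep '[{"x":1.8,"y":0.9,"z":0,"rx":0,"ry":0,"rz":0,"jaw":0},{"x":1.8,"y":0.9,"z":0,"rx":0,"ry":0,"rz":0,"jaw":0}]'
python3 -m creep '[{"x":1.8,"y":0.9,"z":0,"rx":0,"ry":0,"rz":0,"jaw":0},{"x":0,"y":0,"z":0,"rx":0,"ry":0,"rz":0,"jaw":0}]'
```

```text
clock: 12.17
position: [0.4497, -0.185, 0.0288]
tool_rot: [-0.0, -0.227, 0.974, 0.0]
ft_force: [-5.1, -4.1, 0.4]
opening: 0.0
grasp_force: 3.5
clock: 12.33
position: [0.4525, -0.1827, 0.0287]
tool_rot: [-0.002, -0.227, 0.974, 0.001]
ft_force: [-9.8, -5.1, 7.4]
opening: -0.0001
grasp_force: 5.1
clock: 12.5
position: [0.4568, -0.1809, 0.0287]
tool_rot: [-0.001, -0.227, 0.974, 0.0]
ft_force: [-2.9, -1.0, 0.9]
opening: 0.0003
grasp_force: 1.4
clock: 12.67
position: [0.4602, -0.18, 0.0288]
tool_rot: [0.0, -0.227, 0.974, -0.0]
ft_force: [-0.7, -0.6, 0.3]
opening: 0.0001
grasp_force: 0.0
```

```bash
python3 -m creep '[{"x":1.8,"y":0.9,"z":0,"rx":0,"ry":0,"rz":0,"jaw":0},{"x":0,"y":0,"z":0,"rx":0,"ry":0,"rz":0,"jaw":0}]'
python3 -m creep '[{"x":1.8,"y":0.9,"z":0,"rx":0,"ry":0,"rz":0,"jaw":0},{"x":0,"y":0,"z":0,"rx":0,"ry":0,"rz":0,"jaw":0}]'
python3 -m creep '[{"x":1.4,"y":0.7,"z":0,"rx":0,"ry":0,"rz":0,"jaw":0},{"x":0,"y":0,"z":0,"rx":0,"ry":0,"rz":0,"jaw":0}]'
```

```text
clock: 12.83
position: [0.4618, -0.1791, 0.0288]
tool_rot: [0.0, -0.227, 0.974, -0.0]
ft_force: [0.3, 0.2, -0.1]
opening: -0.0
grasp_force: 0.0
clock: 13.0
position: [0.4632, -0.1782, 0.0288]
tool_rot: [-0.0, -0.227, 0.974, 0.0]
ft_force: [-1.0, -0.9, 1.6]
opening: 0.0
grasp_force: 0.6
clock: 13.17
position: [0.4631, -0.178, 0.0287]
tool_rot: [-0.001, -0.227, 0.974, 0.0]
ft_force: [-8.5, -6.2, 6.5]
opening: 0.0004
grasp_force: 5.4
```

```bash
python3 -m creep '[{"x":1.4,"y":0.7,"z":0,"rx":0,"ry":0,"rz":0,"jaw":0},{"x":0,"y":0,"z":0,"rx":0,"ry":0,"rz":0,"jaw":0}]'
python3 -m creep '[{"x":-12,"y":-6,"z":0,"rx":0,"ry":0,"rz":0,"jaw":0},{"x":-18,"y":-9,"z":0,"rx":0,"ry":0,"rz":0,"jaw":0},{"x":-18,"y":-9,"z":10,"rx":0,"ry":0,"rz":0,"jaw":0},{"x":0,"y":0,"z":35,"rx":0,"ry":0,"rz":0,"jaw":0},{"x":0,"y":0,"z":35,"rx":0,"ry":0,"rz":0,"jaw":0}]'
python3 - <<'E'
from h import *
import cv2
a=eyes.grab_frame('side')[150:290,180:320]; b=eyes.grab_frame('top')[155:275,200:320]
cv2.imwrite('pics/st5.png',np.hstack([cv2.resize(a,(400,400),interpolation=2),cv2.resize(b,(400,400),interpolation=2)]))
w=[.60366811,-.10827732,.45718647]
L=[(-90,31,49),(-90,-31,49),(-60,0,271)]
print(((proj('side',pose(w,L))-[180,150])*400/140).round().tolist(),((proj('top',pose(w,L))-[200,155])*400/120).round().tolist()); print([400])
print(env.read_state()['position'])
E
```

```text
clock: 13.33
position: [0.4631, -0.1778, 0.0287]
tool_rot: [-0.003, -0.227, 0.974, 0.0]
ft_force: [-16.2, -13.7, 11.3]
opening: -0.0002
grasp_force: 10.1
clock: 13.75
position: [0.4157, -0.2006, 0.1084]
tool_rot: [-0.001, -0.226, 0.974, 0.001]
ft_force: [1.3, -0.8, 0.5]
opening: -0.0002
grasp_force: 0.0
[[178.0, 247.0], [214.0, 283.0], [226.0, 18.0]] [[207.0, 304.0], [286.0, 267.0], [228.0, 228.0]]
[400]
[ 0.42080245 -0.20256196  0.11318455]
```

View pics/st5.png

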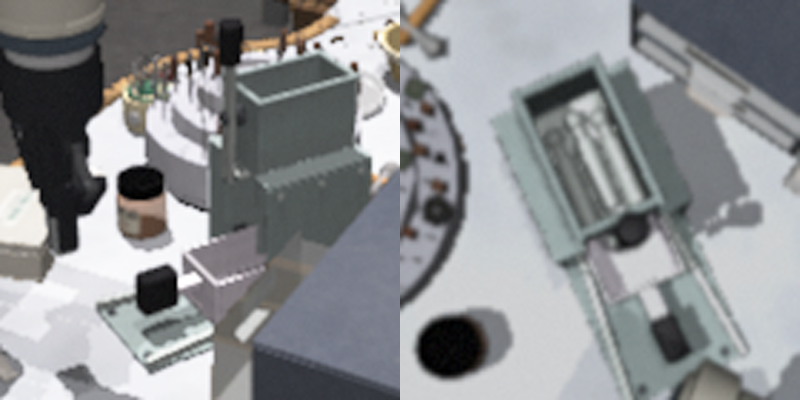

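The tray is home: front rim corners at top crop (210,305) and (290,270), against a prediction of (207,304) and (286,267), with the stop taking about 21 N. The next move is to the latch grip's +y side.

```bash
python3 -m creep '[{"x":0,"y":0,"z":30,"rx":0,"ry":0,"rz":0,"jaw":0},{"x":0,"y":0,"z":30,"rx":0,"ry":0,"rz":0,"jaw":0},{"x":0,"y":0,"z":30,"rx":0,"ry":0,"rz":0,"jaw":0},{"x":0,"y":0,"z":30,"rx":0,"ry":0,"rz":0,"jaw":0},{"x":0,"y":25,"z":2,"rx":0,"ry":0,"rz":0,"jaw":0}]'
python3 -m creep '[{"x":10,"y":25,"z":0,"rx":0,"ry":0,"rz":0,"jaw":0},{"x":20,"y":20,"z":0,"rx":0,"ry":0,"rz":0,"jaw":0},{"x":25,"y":17,"z":0,"rx":0,"ry":0,"rz":0,"jaw":0},{"x":25,"y":10,"z":0,"rx":0,"ry":0,"rz":0,"jaw":0},{"x":27,"y":10,"z":0,"rx":0,"ry":0,"rz":0,"jaw":0}]'
python3 -m creep '[{"x":0,"y":0,"z":0,"rx":0,"ry":0,"rz":0,"jaw":0},{"x":0,"y":0,"z":0,"rx":0,"ry":0,"rz":0,"jaw":0}]'
```

```text
clock: 14.27
position: [0.4213, -0.179, 0.2357]
tool_rot: [0.004, -0.226, 0.974, -0.003]
ft_force: [1.1, 0.2, 0.4]
opening: -0.0
grasp_force: 0.0
clock: 14.68
position: [0.5257, -0.0926, 0.2304]
tool_rot: [0.0, -0.227, 0.974, 0.0]
ft_force: [0.5, -0.6, 1.0]
opening: 0.0003
grasp_force: 0.0
clock: 14.85
position: [0.5256, -0.0932, 0.2299]
tool_rot: [-0.0, -0.228, 0.974, 0.0]
ft_force: [-0.1, 0.6, -0.5]
opening: 0.0004
grasp_force: 0.0
```

```bash
python3 -m creep '[{"x":2.2,"y":-4.5,"z":0,"rx":0,"ry":0,"rz":0,"jaw":0},{"x":2.2,"y":-4.5,"z":0,"rx":0,"ry":0,"rz":0,"jaw":0},{"x":2.2,"y":-4.5,"z":0,"rx":0,"ry":0,"rz":0,"jaw":0},{"x":2.2,"y":-4.5,"z":0,"rx":0,"ry":0,"rz":0,"jaw":0},{"x":2.2,"y":-4.5,"z":0,"rx":0,"ry":0,"rz":0,"jaw":0}]'
python3 -m creep '[{"x":2.2,"y":-4.5,"z":0,"rx":0,"ry":0,"rz":0,"jaw":0},{"x":2.2,"y":-4.5,"z":0,"rx":0,"ry":0,"rz":0,"jaw":0},{"x":2.2,"y":-4.5,"z":0,"rx":0,"ry":0,"rz":0,"jaw":0}]'
python3 -m creep '[{"x":2.2,"y":-4.5,"z":0,"rx":0,"ry":0,"rz":0,"jaw":0},{"x":2.2,"y":-4.5,"z":0,"rx":0,"ry":0,"rz":0,"jaw":0}]'
```

```text
clock: 15.27
position: [0.5357, -0.1172, 0.2309]
tool_rot: [0.0, -0.226, 0.974, 0.0]
ft_force: [-1.9, 2.0, 2.1]
opening: -0.0003
grasp_force: 1.2
clock: 15.52
position: [0.5424, -0.1303, 0.2307]
tool_rot: [-0.0, -0.227, 0.974, 0.0]
ft_force: [-1.3, 1.0, -0.9]
opening: 0.0001
grasp_force: 0.8
clock: 15.68
position: [0.5471, -0.1393, 0.2306]
tool_rot: [-0.0, -0.227, 0.974, 0.0]
ft_force: [-1.2, 1.1, -0.0]
opening: 0.0002
grasp_force: 0.7
```

```bash
python3 -m creep '[{"x":2,"y":-4,"z":0,"rx":0,"ry":0,"rz":0,"jaw":0},{"x":1.5,"y":-3,"z":0,"rx":0,"ry":0,"rz":0,"jaw":0},{"x":0,"y":0,"z":0,"rx":0,"ry":0,"rz":0,"jaw":0}]'
python3 -m creep '[{"x":-5,"y":10,"z":0,"rx":0,"ry":0,"rz":0,"jaw":0},{"x":-13,"y":25,"z":0,"rx":0,"ry":0,"rz":0,"jaw":0},{"x":-30,"y":0,"z":20,"rx":0,"ry":0,"rz":0,"jaw":0},{"x":-35,"y":0,"z":20,"rx":0,"ry":0,"rz":0,"jaw":0},{"x":-35,"y":0,"z":20,"rx":0,"ry":0,"rz":0,"jaw":0}]'
python3 -m creep '[{"x":-35,"y":0,"z":0,"rx":0,"ry":0,"rz":0,"jaw":0},{"x":-35,"y":0,"z":0,"rx":0,"ry":0,"rz":0,"jaw":0},{"x":0,"y":0,"z":0,"rx":0,"ry":0,"rz":0,"jaw":0}]'
python3 - <<'E'
from h import *
import cv2
a=eyes.grab_frame('side')[150:290,180:320]; b=eyes.grab_frame('top')[155:275,200:320]
cv2.imwrite('pics/st6.png',np.hstack([cv2.resize(a,(400,400),interpolation=2),cv2.resize(b,(400,400),interpolation=2)]))
for c in('top','side'): print(c,[(np.round(q['location'],3).tolist(),round(q['score'],2)) for q in spotter.recognise(c,'punch_0')])
E
```

```text
clock: 15.93
position: [0.5509, -0.1466, 0.2308]
tool_rot: [0.0, -0.227, 0.974, -0.0]
ft_force: [-0.4, 0.1, 0.5]
opening: -0.0
grasp_force: 0.0
clock: 16.35
position: [0.4307, -0.1098, 0.2908]
tool_rot: [-0.001, -0.227, 0.974, 0.0]
ft_force: [-0.3, -0.2, 0.5]
opening: -0.0002
grasp_force: 0.0
clock: 16.6
position: [0.3567, -0.1097, 0.2905]
tool_rot: [-0.001, -0.227, 0.974, 0.0]
ft_force: [0.2, 0.0, 0.2]
opening: 0.0003
grasp_force: 0.0
top [([0.605, -0.093, 0.043], 0.68), ([0.62, -0.118, 0.047], 0.54)]
side []
```

View pics/st6.png

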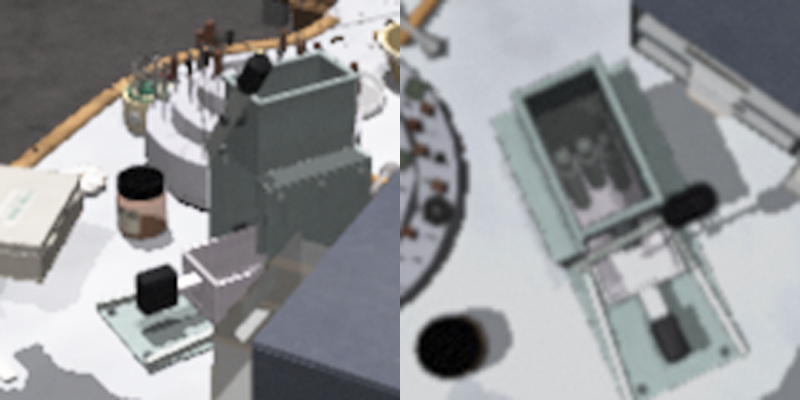

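Run:
```python
from h import *
w=[.60366811,-.10827732,.45718647]
def ray(u,v,z):
    p=P['top']; d=rot(p['attitude']).apply([(u-p['cx'])/p['fx'],(v-p['cy'])/p['fy'],1]); X=p['xyz']+d*(z-p['xyz'][2])/d[2]
    return (R.from_euler('z',-w[2]).apply(X-[w[0],w[1],0])*1000).round()
for n,(a,b) in dict(b1=(165,157),b2=(186,147),b3=(213,155),f1=(177,205),f2=(200,185),f3=(230,190)).items():
    print(n,[ray(200+a*.3,155+b*.3,z).tolist() for z in(.02,.06)])
eyes.grab_frame('top')
for q in spotter.cut_out('top','punch_0'):
    v,u=np.nonzero(q['pixels']); print(round(q['score'],2),len(u),ray(u.mean(),v.mean(),.02),'front/rear x',[ray(u[i],v[i],.02).tolist() for i in(v.argmax(),v.argmin())])
for l in('bin_floor','tray','flux_jar','hammer'):
    print(l,[(np.round(q['location'],3).tolist(),round(q['score'],2)) for q in spotter.recognise('top',l)[:2]])
```

```text
b1 [[23.0, 15.0, 20.0], [18.0, 15.0, 60.0]]
b2 [[23.0, -3.0, 20.0], [18.0, -2.0, 60.0]]
b3 [[9.0, -19.0, 20.0], [5.0, -17.0, 60.0]]
f1 [[-13.0, 21.0, 20.0], [-17.0, 21.0, 60.0]]
f2 [[-7.0, -0.0, 20.0], [-11.0, 0.0, 60.0]]
f3 [[-20.0, -19.0, 20.0], [-23.0, -18.0, 60.0]]
0.71 571 [199.  16.  20.] front/rear x [[137.0, 74.0, 20.0], [259.0, -88.0, 20.0]]
0.51 79 [12. -1. 20.] front/rear x [[-7.0, 2.0, 20.0], [31.0, -4.0, 20.0]]
bin_floor [([0.636, -0.09, 0.1], 0.65)]
tray [([0.543, -0.137, 0.005], 0.85)]
flux_jar [([0.481, -0.012, 0.062], 0.67), ([0.775, 0.0, 0.016], 0.42)]
hammer [([0.778, -0.0, 0.016], 0.77)]
```

```bash
python3 -c "
from rig import close_job
print(close_job())"
```

```text
the job is handed in; nothing more can be done
None
```

I handed the job in at about 17 s of the 54 s allowed: the tray is home past the click (about 21 N against the stop), then the latch was swung, the floor hangs open, all three punches show inside the tray, and the jar and hammer are undisturbed; I viewed 11 pictures, one over the limit of 10.

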